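Match the brass synchro rings to their gear cones

ROBOT

A 7-joint arm with a two-finger parallel gripper is mounted at the origin on a cart in front of the work surface, level with it; the furniture and walls round the work are solid. World frame = base frame: x ahead of the robot, y to its left, z up, the work surface at z = 0. Lengths are in m, angles in rad, forces in N, time in s.
With the tool pointing down it reaches from about 0.4 to 0.875 m from the base axis. Payload 19.3 kg.
Tool frame: the origin (TCP) lies midway between the tips of the shut fingers; the grasp point (between the pads) lies 19 mm behind it; x points along the fingers, y is the direction in which the jaws open and shut, and the axes are right-handed (so a half turn about x gives the same grasp; the last joint's range is limited). The gripper opens to 85 mm and grips with 20 to 120 N. Pads are 22 mm wide; open, the fingers measure 114 mm over their backs; the gripper's body (76 mm by 85 mm) begins 54 mm behind the grasp point. The pads swing forward as they close: fully open they stand 13 mm farther back than shut.
Start: joints at [-1.413, 0.521, -0.036, 1.599, 0.021, 1.021, -0.113], TCP at [0.141, 0.609, 0.231] pointing down, gripper open.
Joint ranges: [-2.91, 2.91], [-0.3, 2.13], [-1.5, 1.42], [0.17, 2.43], [-1.26, 4.41], [0.16, 1.93], [-2.52, 2.52]. Speed limits (rad/s): [1.89, 1.89, 2.39, 2.39, 3.01, 3.01, 3.01].

INTERFACE

Orientations are given as [roll, pitch, yaw] about the fixed x, y, z axes, in that order (R = Rz(yaw) Ry(pitch) Rx(roll)).
In Python, from workcell import telemetry, vision, workorder gives the robot as it stands. The module is installed in compiled form; this text tells all that it offers.
- The arm moves only by the tool play_rows, never from a script. Its argument "deltas" is a list of rows, each a list of 7 numbers: the shift along the world's x, y, z in mm, then the turn, a rotation vector about the world's x, y, z in degrees, then the finger opening in mm, from 0 to 85.4. In form: [[x, y, z, wx, wy, wz, jaw], ...]. A call has 1 to 8 rows; each row shifts and turns the commanded pose from where the row before left it; what a row does not reach is not made up. A row lasts 1/8 s, in which the tool goes at most 62.5 mm and 10.7 degrees, less where a joint would pass 70% of its speed; a pose out of reach is approached as far as the arm can. A call with a gripper value outside its range is refused whole. The fingers move at their own pace and stop on an object; "grip_force" is the grip in N (left out, the last holds). Time passes only in rows, so rows that do not move let the fingers close. It gives the time, the measured TCP pose, the force and the opening at its end, in the units of the state.
- telemetry.observe(): the state, without advancing time (a new reading comes with each control period).
- vision.grab_frame(name): name is "scene" or "top" or "wrist"; returns the picture (480x640x3 uint8, red, green, blue); there is no depth.
- vision.camera_info(name): a dict with "mtx" (3x3 intrinsics, pixels), "rvec" (rotation vector, rad) and "tvec" (3), from world to camera coordinates, as OpenCV has them. Camera axes: x right, y down, z forward; pixel columns grow to the right and rows downward; lengths in m; the calibration is good to about 2 mm. The wrist camera is an equidistant fisheye: a pixel r from the principal point sees the ray r / f radians off the axis. A picture is of the moment at which its call begins: read the wrist's pose just before it. camera_info takes no time and is no camera call; for the wrist camera it gives the pose at the moment of the call.
- workorder.job_done(): hands the job in, once; it reports no verdict.
The state is a dict: "clock": time; "qpos": joint angles; "qd": joint speeds; "joint_efforts": joint torques, N m; "position": TCP position; "tool_rot": TCP orientation; "force": force on the tool from outside, world axes, zero at the start; "moment": the same for the moment, N m; "grip_width": finger opening in m.
Only numpy, scipy, OpenCV 4.12 (cv2) and the standard library are available. Lean on these libraries where they do the work, as an engineer would, in place of code of your own. Each camera call takes 0.05 s, during which the arm holds its last target. There are 200 camera calls.

TASK

The gearbox gears are laid out for the ring gap check: pick out the four loose brass synchro rings and set each one over the cone of the gear that it fits, so that every ring lies level and fully home on the collar at the foot of its own cone. Leave the gears standing where they are, and leave the ball bearing and the shift fork alone.

Things in the scene. Friction and masses are not known exactly. Their poses are not given: they have to be found in the camera images.
- brass_ring_68: the largest of four loose brass synchro rings, lying flat: 68 mm outside across its teeth, plain bore 57 mm, 14 mm high. Origin: centre of its underside; z up along its axis. Grip it across the outside.
- brass_ring_59: the second-largest of four loose brass synchro rings, lying flat: 59 mm outside across its teeth, plain bore 48 mm, 14 mm high. Origin: centre of its underside; z up along its axis. Grip it across the outside.
- brass_ring_50: the second-smallest of four loose brass synchro rings, lying flat: 50 mm outside across its teeth, plain bore 39 mm, 14 mm high. Origin: centre of its underside; z up along its axis. Grip it across the outside.
- brass_ring_41: the smallest of four loose brass synchro rings, lying flat: 41 mm outside across its teeth, plain bore 30 mm, 14 mm high. Origin: centre of its underside; z up along its axis. Grip it across the outside.
- gear_88: the largest of four steel gears, cone up, 88 mm over its teeth, loose. Tooth rim 22 mm high, then dog teeth 68 mm wide, then a narrow collar whose top, 28 mm above the origin, is the ring's seat; above it the cone, 55 mm wide at its foot, 44 mm at its top, 46 mm above the origin. Takes the ring of 57 mm bore. Origin: centre of underside; z up.
- gear_79: the second-largest of four steel gears, cone up, 79 mm over its teeth, loose. Tooth rim 20 mm high, then dog teeth 59 mm wide, then a narrow collar whose top, 26 mm above the origin, is the ring's seat; above it the cone, 46 mm wide at its foot, 35 mm at its top, 44 mm above the origin. Takes the ring of 48 mm bore. Origin: centre of underside; z up.
- gear_70: the second-smallest of four steel gears, cone up, 70 mm over its teeth, loose. Tooth rim 18 mm high, then dog teeth 50 mm wide, then a narrow collar whose top, 24 mm above the origin, is the ring's seat; above it the cone, 37 mm wide at its foot, 26 mm at its top, 42 mm above the origin. Takes the ring of 39 mm bore. Origin: centre of underside; z up.
- gear_61: the smallest of four steel gears, cone up, 61 mm over its teeth, loose. Tooth rim 16 mm high, then dog teeth 41 mm wide, then a narrow collar whose top, 22 mm above the origin, is the ring's seat; above it the cone, 28 mm wide at its foot, 17 mm at its top, 40 mm above the origin. Takes the ring of 30 mm bore. Origin: centre of underside; z up.
- ball_bearing: bystander: grey steel ball bearing, 52 mm wide, 15 mm high, lying flat near the work. Origin: centre of its underside.
- fork: bystander: grey cast shift fork, 101x68x22 mm, lying flat to the left of the work. Origin: centre of its underside.
There are look-alikes about, which are no part of the job. Leave any red look-alike of the gear_88 alone.

How it is judged:
At the end, for the whole second after the job is handed in: Each brass ring lies on the gear of its own size: centred within 5 mm, within 3 mm of the seat height, level within 0.08 rad; every gear stands upright within 0.06 rad; all released and at rest (horizontal distance between brass_ring_68 and gear_88 below 0.005 m and z of brass_ring_68 in the frame of gear_88 between 0.025 and 0.031 m and angle between each of brass_ring_68, brass_ring_59, brass_ring_50, brass_ring_41's own z axis and vertical below 0.08 rad and angle between each of gear_88, gear_79, gear_70, gear_61's own z axis and vertical below 0.06 rad and linear speed of each of brass_ring_68, gear_88, brass_ring_59, gear_79, brass_ring_50, gear_70, brass_ring_41, gear_61 below 0.02 m/s and horizontal distance between brass_ring_59 and gear_79 below 0.005 m and z of brass_ring_59 in the frame of gear_79 between 0.023 and 0.029 m and horizontal distance between brass_ring_50 and gear_70 below 0.005 m and z of brass_ring_50 in the frame of gear_70 between 0.021 and 0.027 m and horizontal distance between brass_ring_41 and gear_61 below 0.005 m and z of brass_ring_41 in the frame of gear_61 between 0.019 and 0.025 m); the robot touches nothing.
It fails at once if the ball bearing is moved more than 30 mm (distance of ball_bearing from where it was at the start of the episode above 0.03 m).
It fails at once if the fork is moved more than 30 mm (distance of fork from where it was at the start of the episode above 0.03 m).
It fails at once if a gear is shoved more than 30 mm (distance of any of gear_88, gear_79, gear_70, gear_61 from where it was at the start of the episode above 0.03 m).
It fails at once if a gear is tipped over (angle between any of gear_88, gear_79, gear_70, gear_61's own z axis and vertical above 0.4 rad).
It also fails if it takes over 93 s, if anything falls off the work surface, if the arm or the gripper's body presses on something with over 40 N, if the wrist force passes 120 N, or if a joint passes its speed limit or range.

## Working session

There is one attempt and no reset: what is moved stays moved. The work goes in short steps, Python scripts to look and compute and a tool call to move; the robot and the scene stay as the last step left them, time stands still between calls to the robot, and variables do not carry over. Pictures are saved under pics/ and viewed, about 12 in all and at most 16, crops included, and the job is handed in when it is done.

Besides the shell and the picture viewer there is one more tool, called after "Emit:" as a command line: name --pt "numbers of a row" for each row, then --argument value for the rest. play_rows: Moves the arm, as the interface text tells. Its arguments: {"type":"object","properties":{"deltas":{"type":"array","items":{"type":"array","items":{"type":"number"}}},"grip_force":{"type":"number"}},"required":["deltas"]}

```bash
mkdir -p pics; python3 - <<'E'
from workcell import telemetry, vision
import cv2,numpy as np
print(telemetry.observe())
for n in ("top","scene"):
    im=vision.grab_frame(n); cv2.imwrite(f"pics/{n}0.png",im[:,:,::-1]); 
    c=vision.camera_info(n); R=cv2.Rodrigues(np.array(c["rvec"]))[0]
    print(n,c, "pos",-R.T@np.array(c["tvec"]).ravel())
E
```

```text
{'clock': 0.0, 'qpos': array([-1.41317125,  0.52204747, -0.03630211,  1.59997707,  0.02121499,
        1.02109629, -0.11280948]), 'qd': array([-0.00087028,  0.00019719,  0.00021802,  0.00140894, -0.00052696,
        0.00046437, -0.00133366]), 'joint_efforts': array([-5.87897848e-04, -9.27112412e+01,  1.97974496e+00, -3.69937992e+01,
        1.77438481e-02,  8.36632331e-03,  3.40574059e-05]), 'position': array([0.14114221, 0.6085213 , 0.23071625]), 'tool_rot': array([-1.47785326,  1.56965338, -1.70571243]), 'force': array([ 0.76015417,  1.03700937, -0.28383051]), 'moment': array([ 0.01221134,  0.01105104, -0.02559887]), 'grip_width': 0.08505994363279702}
top {'mtx': array([[599.87231426,   0.        , 312.27563696],
       [  0.        , 599.87231426, 238.61185531],
       [  0.        ,   0.        ,   1.        ]]), 'rvec': array([ 2.17882634, -2.14765493,  0.10267909]), 'tvec': array([0.19157817, 0.52312914, 1.2532598 ])} pos [0.38692175 0.18596197 1.30258824]
scene {'mtx': array([[527.89634974,   0.        , 323.97694525],
       [  0.        , 527.89634974, 237.34903907],
       [  0.        ,   0.        ,   1.        ]]), 'rvec': array([ 1.94082188, -0.52502935,  0.33318913]), 'tvec': array([-0.33230414,  0.21943553,  0.63820948])} pos [ 0.04257445 -0.5926943   0.4612919 ]
```

View pics/top0.png

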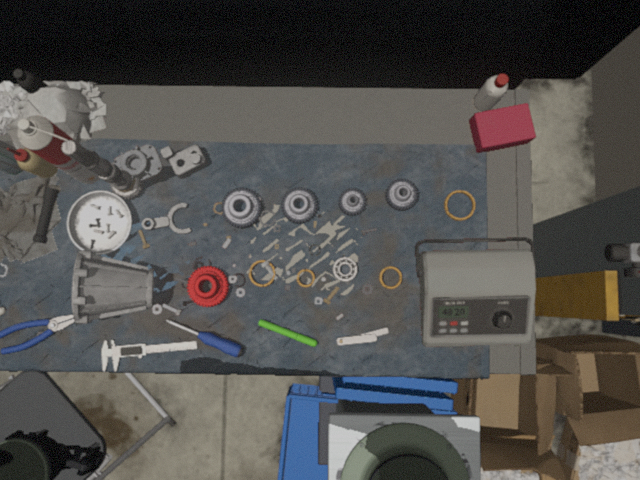

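View pics/scene0.png

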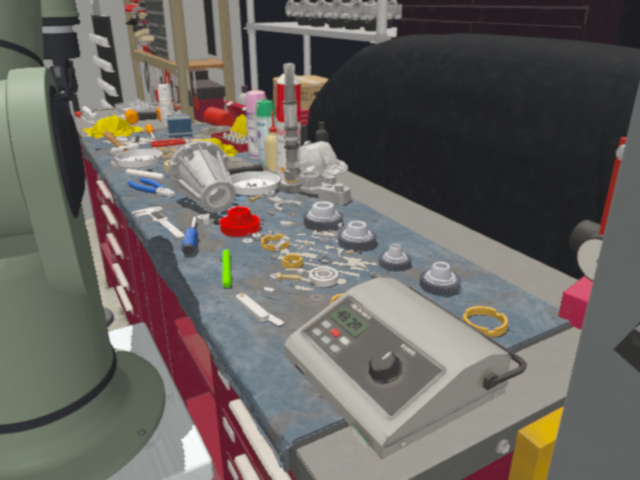

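```bash
cat > h.py <<'E'
from workcell import telemetry, vision
import cv2,numpy as np
def cam(n):
    c=vision.camera_info(n); R=cv2.Rodrigues(np.array(c["rvec"],float))[0]; t=np.array(c["tvec"],float).ravel()
    return np.array(c["mtx"]),R,t,-R.T@t
def cast(c,px,z,fish=False):
    K,R,t,o=c; px=np.atleast_2d(np.asarray(px,float))
    a=(px-K[:2,2])/np.array([K[0,0],K[1,1]])
    if fish:
        th=np.linalg.norm(a,axis=1,keepdims=True); d=np.c_[a/np.maximum(th,1e-9)*np.sin(th),np.cos(th)]
    else: d=np.c_[a,np.ones(len(a))]
    d=d@R; return o+d*((z-o[2])/d[:,2])[:,None]
def brass(im):
    h=cv2.cvtColor(im,cv2.COLOR_RGB2HSV)
    return cv2.inRange(h,(10,110,70),(30,255,255))
E
python3 - <<'E'
from h import *
im=cv2.imread("pics/top0.png")[:,:,::-1].copy(); c=cam("top")
m=brass(im); n,l,s,ce=cv2.connectedComponentsWithStats(m)
for i in range(1,n):
    if s[i,4]>12 and 150<ce[i][0]<490 and 130<ce[i][1]<360:
        ys,xs=np.where(l==i); P=cast(c,np.c_[xs,ys],0.012)[:,:2]; (cc,r)=cv2.minEnclosingCircle(P.astype(np.float32))
        print(s[i],np.round(cc,4),round(2*r*1000,1))
cv2.imwrite("pics/crop0.png",cv2.resize(im[165:315,180:490],None,fx=2.58,fy=2.58,interpolation=cv2.INTER_CUBIC)[:,:,::-1])
E
```

```text
[444 191  31  29 203] [ 0.6005 -0.1186] 67.6
[249 260  24  27 102] [0.446  0.3066] 56.5
[270 263   5  11  15] [0.4572 0.2851] 23.5
[379 266  23  23 157] [0.4408 0.0308] 48.9
[297 269  18  18  85] [0.4372 0.2126] 38.7
```

View pics/crop0.png

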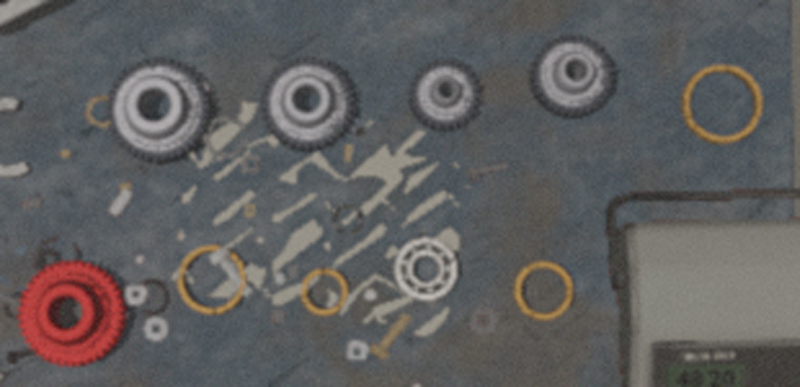

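```bash
python3 - <<'E'
from h import *
from scipy.spatial.transform import Rotation as Ro
print(Ro.from_euler('xyz',telemetry.observe()['tool_rot']).as_matrix().round(3))
K,R,t,o=cam("wrist"); print(K,R.round(3),o)
c=cam("top")
for p,z in (((240,207),.03),((300,205),.03),((352,202),.03),((403,194),.03),((345,268),.015),((153,285),.1),((125,185),0.15),((423,270),.09),((208,286),.03)): print(p,cast(c,p,z).round(3))
E
```

```text
[[-0.     0.226  0.974]
 [-0.001  0.974 -0.226]
 [-1.    -0.001  0.   ]]
[[371.64829954   0.         313.77349072]
 [  0.         371.64829954 246.59432891]
 [  0.           0.           1.        ]] [[ 0.226  0.974 -0.001]
 [ 0.924 -0.215  0.316]
 [ 0.308 -0.073 -0.949]] [0.06154454 0.62697142 0.37484185]
(240, 207) [[0.586 0.355 0.03 ]]
(300, 205) [[0.592 0.226 0.03 ]]
(352, 202) [[0.6   0.115 0.03 ]]
(403, 194) [[0.619 0.006 0.03 ]]
(345, 268) [[0.459 0.128 0.015]]
(153, 285) [[0.415 0.516 0.1  ]]
(125, 185) [[0.608 0.566 0.15 ]]
(423, 270) [[ 0.453 -0.026  0.09 ]]
(208, 286) [[0.416 0.419 0.03 ]]
```

Emit:
play_rows --pt "20 -20 25 0 0 -7.7 85" --pt "32 -41 17 0 0 -7.7 85" --pt "32 -41 12 0 0 -7.7 85" --pt "32 -41 12 0 0 -7.7 85" --pt "32 -41 12 0 0 -7.7 85" --pt "32 -41 12 0 0 -7.7 85" --pt "32 -41 10 0 0 -7.7 85" --pt "32 -41 10 0 0 -7.7 85"

```text
clock: 1.1
position: [0.3859, 0.3003, 0.3416]
tool_rot: [-2.321, 1.571, 2.655]
force: [0.9, 0.4, 0.5]
grip_width: 0.0848
```

Emit:
play_rows --pt "32 -41 10 0 0 -7.7 85" --pt "43 -61 10 0 0 -7.6 85" --pt "0 0 0 0 0 0 85"

```text
clock: 1.48
position: [0.455, 0.2063, 0.3602]
tool_rot: [1.226, 1.569, -0.352]
force: [-0.5, 1.3, -0.4]
grip_width: 0.085
```

```bash
python3 - <<'E'
from h import *
print(telemetry.observe()); K,R,t,o=c=cam("wrist"); np.savez("w1.npz",K=K,R=R,t=t,o=o); print(o)
im=vision.grab_frame("wrist"); cv2.imwrite("pics/w1.png",im[:,:,::-1])
E
```

```text
{'clock': 1.475, 'qpos': array([-0.91363105,  0.20641816,  0.44616101,  1.76050213, -0.09406535,
        1.19491261, -0.44887904]), 'qd': array([-0.05232914,  0.00536719, -0.07860644,  0.01830378, -0.01206836,
       -0.00814537, -0.00501594]), 'joint_efforts': array([  4.44698945, -57.75853872,   8.97822797, -41.15111232,
         0.39043235,   0.21983901,   0.12063248]), 'position': array([0.45496116, 0.20630715, 0.36018993]), 'tool_rot': array([ 1.22640612,  1.56933736, -0.35203517]), 'force': array([-0.53010955,  1.30762694, -0.44921412]), 'moment': array([-0.01113529,  0.06855835, -0.01673373]), 'grip_width': 0.08497084033602212}
[0.45501285 0.28761644 0.50417876]
```

View pics/w1.png

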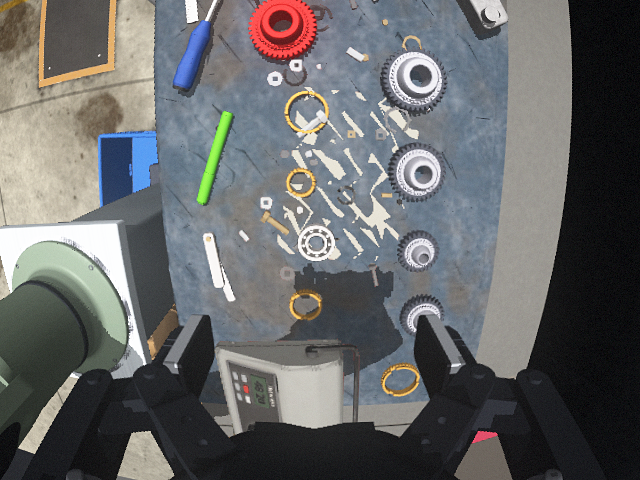

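```bash
python3 - <<'E'
import cv2,numpy as np
im=cv2.imread("pics/w1.png")
a=[cv2.resize(im[y-38:y+38,x-38:x+38],(390,290) if 0 else (290,290),interpolation=cv2.INTER_CUBIC) for x,y in((415,80),(418,172),(418,250),(424,316))]
cv2.imwrite("pics/w1c.png",np.vstack([np.hstack(a[:2]),np.hstack(a[2:])]))
E
```

```text
(no output)
```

View pics/w1c.png

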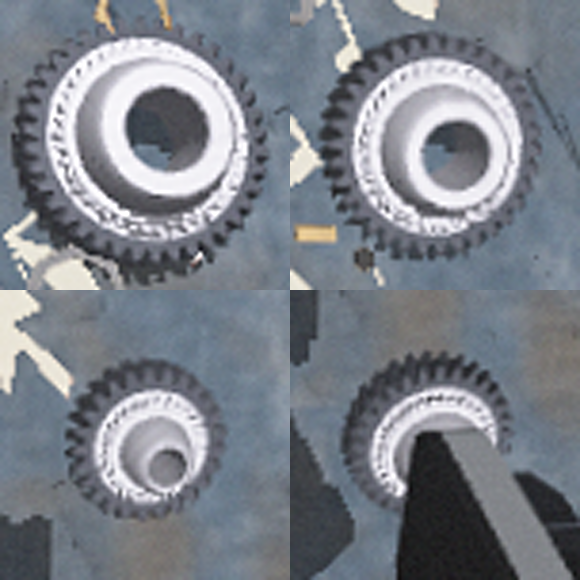

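```bash
cat >> h.py <<'E'
def hole(im,px,thr=150,win=40):
    g=cv2.GaussianBlur(cv2.cvtColor(im,cv2.COLOR_RGB2GRAY),(3,3),0); x,y=map(int,px)
    m=(g<thr).astype(np.uint8); n,l=cv2.connectedComponents(m,connectivity=4); k=l[y,x]
    cs,_=cv2.findContours((l==k).astype(np.uint8),cv2.RETR_EXTERNAL,cv2.CHAIN_APPROX_NONE)
    h=cv2.convexHull(max(cs,key=len)); return cv2.fitEllipse(max(cs,key=len)), (l==k).sum()
def rings(im,c,z=.007,fish=False,amin=40):
    m=cv2.morphologyEx(brass(im),cv2.MORPH_CLOSE,np.ones((3,3))); out=[]
    for q in cv2.findContours(m,cv2.RETR_EXTERNAL,cv2.CHAIN_APPROX_NONE)[0]:
        if len(q)<25: continue
        P=cast(c,q[:,0],z,fish)[:,:2]
        if not(.3<P[:,0].mean()<.75 and -.2<P[:,1].mean()<.5): continue
        H=cv2.convexHull((P*1000).astype(np.float32))
        (cc,r)=cv2.minEnclosingCircle(H); e=cv2.fitEllipse(H) if len(H)>5 else None
        out.append((np.round(cc,1),round(2*r,1),np.round(e[0],1) if e else None,np.round(e[1],1) if e else None,q[:,0].mean(0).round()))
    return out
E
python3 - <<'E'
from h import *
d=np.load("w1.npz"); c=(d["K"],d["R"],d["t"],d["o"]); T=cam("top")
w=cv2.imread("pics/w1.png")[:,:,::-1].copy(); t=cv2.imread("pics/top0.png")[:,:,::-1].copy()
print("wrist"); [print(*r) for r in rings(w,c,fish=True)]
print("top"); [print(*r) for r in rings(t,T)]
for nm,px,z,tp in (("88",(421,75),.046,(239,205)),("79",(424,174),.044,(298.5,203)),("61",(424,258),.040,(353,199.5))):
    e,a=hole(w,px); print(nm,e,a,cast(c,e[0],z,True).round(4),"top-eye",cast(T,tp,z).round(4))
E
```

```text
wrist
[ 600.  -122.1] 75.5 [ 601.1 -121.7] [67.7 75.4] [400. 379.]
[440.6  29.5] 53.1 [440.7  29.6] [49.2 53.1] [305. 304.]
[437.2 213. ] 40.5 [437.4 213.4] [38.6 40. ] [301. 182.]
[445.9 307.9] 58.2 [445.9 308. ] [57.1 57.5] [306. 112.]
top
[437.5 212.8] 38.7 [437.8 212.9] [36.6 38.3] [305. 278.]
[441.1  30.2] 48.9 [441.3  30.3] [47.2 47.8] [390. 277.]
[446.2 306.9] 56.6 [446.3 307.7] [53.9 56.2] [258. 275.]
[ 601.3 -119.8] 67.6 [ 600.9 -120. ] [64.4 66.3] [459. 205.]
88 ((420.2713623046875, 75.25717163085938), (20.06496238708496, 21.722970962524414), 132.31288146972656) 371 [[0.5876 0.3563 0.046 ]] top-eye [[0.588  0.3554 0.046 ]]
79 ((423.1639404296875, 173.83604431152344), (16.385848999023438, 16.691143035888672), 135.0) 238 [[0.5947 0.2306 0.044 ]] top-eye [[0.5943 0.2293 0.044 ]]
61 ((423.6229248046875, 257.8575439453125), (7.717357158660889, 9.61008071899414), 60.02687454223633) 70 [[0.6049 0.1149 0.04  ]] top-eye [[0.604  0.1135 0.04  ]]
```

Emit:
play_rows --pt "-6 4 -60 0 0 0 62" --pt "-6 4 -60 0 0 0 62" --pt "-5 3 -60 0 0 0 62" --pt "-5 2 -60 0 0 0 62" --pt "0 0 -30 0 0 0 62" --pt "0 0 0 0 0 0 62" --pt "0 0 0 0 0 0 62" --pt "0 0 0 0 0 0 62"

```text
clock: 2.52
position: [0.4314, 0.2239, 0.0909]
tool_rot: [2.293, 1.569, 0.723]
force: [0.3, -0.3, -0.2]
grip_width: 0.0621
```

```bash
python3 - <<'E'
from h import *
print(telemetry.observe()); K,R,t,o=c=cam("wrist"); print(o)
im=vision.grab_frame("wrist"); cv2.imwrite("pics/w2.png",im[:,:,::-1])
[print(*r) for r in rings(im,c,fish=True)]
E
```

```text
{'clock': 2.525, 'qpos': array([-0.82396605,  0.54735968,  0.2968073 ,  2.08766549, -0.29923116,
        0.54391833, -0.30952126]), 'qd': array([ 0.00135948,  0.00124249, -0.00149718,  0.00420603, -0.0021026 ,
       -0.00555993,  0.00265025]), 'joint_efforts': array([ 9.59691679e-03, -7.53921604e+01,  8.41824442e+00, -2.14737278e+01,
        2.53611471e-02,  3.20121087e-02, -1.53861777e-02]), 'position': array([0.43140796, 0.22386977, 0.0909215 ]), 'tool_rot': array([2.29302298, 1.56857347, 0.72346986]), 'force': array([ 0.33080839, -0.30777163, -0.21218519]), 'moment': array([0.02614233, 0.01007244, 0.00959619]), 'grip_width': 0.062147063189104575}
[0.43068918 0.30488612 0.23511188]
[437.2 212.8] 44.7 [437.1 212.6] [40.3 44.5] [323. 269.]
[446.3 307.7] 58.9 [446.4 307.8] [58.2 58.5] [337. 123.]
```

View pics/w2.png

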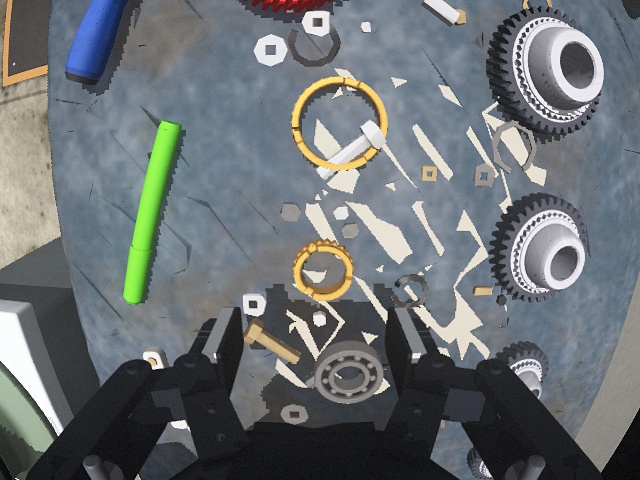

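Emit:
play_rows --pt "6 -11 -31 0 0 0 62" --pt "0 0 -30 0 0 0 62" --pt "0 0 -20 0 0 0 62" --pt "0 0 -10 0 0 0 62" --pt "0 0 0 0 0 0 62"

```text
clock: 3.2
position: [0.4369, 0.2123, -0.0012]
tool_rot: [-2.014, 1.571, 2.699]
force: [-0.1, -0.3, 0.7]
grip_width: 0.0621
```

Emit:
play_rows --pt "0 0 0 0 0 0 30" --pt "0 0 0 0 0 0 30" --pt "0 0 0 0 0 0 30" --pt "0 0 0 0 0 0 30" --pt "0 0 0 0 0 0 30" --pt "0 0 0 0 0 0 30" --grip_force 40

```text
clock: 3.95
position: [0.4372, 0.2125, -0.0003]
tool_rot: [2.241, 1.569, 0.671]
force: [-2.0, -1.2, 11.0]
grip_width: 0.0399
```

Emit:
play_rows --pt "0 0 20 0 0 0 30" --pt "0 0 40 0 0 0 30" --pt "20 -10 40 0 0 0 30" --pt "40 -24 0 0 0 0 30" --pt "40 -24 0 0 0 0 30" --pt "40 -24 0 0 0 0 30" --pt "27 -16 0 0 0 0 30" --pt "0 0 0 0 0 0 30"

```text
clock: 4.95
position: [0.6055, 0.1123, 0.0992]
tool_rot: [1.212, 1.569, -0.361]
force: [-0.9, -0.2, 0.3]
grip_width: 0.0394
```

```bash
cat > look.py <<'E'
import sys
from h import *
s=telemetry.observe(); K,R,t,o=c=cam("wrist"); im=vision.grab_frame("wrist"); cv2.imwrite(f"pics/{sys.argv[1]}.png",im[:,:,::-1]); np.savez(sys.argv[1]+".npz",K=K,R=R,t=t,o=o)
print((s['position']*1000).round(1),s['force'].round(1),round(s['grip_width'],4),round(s['clock'],2))
[print(*r) for r in rings(im,c,fish=True)]
E
python3 look.py w3
```

```text
[605.5 112.3  99.2] [-0.9 -0.2  0.3] 0.0394 4.95
[438.5  29.7] 60.5 [438.8  29.3] [49.8 61.2] [118. 342.]
[604.   52.3] 81.4 [604.8  52.1] [71.8 81.9] [313. 323.]
[442.7 302. ] 64.4 [443.1 307.7] [55.  67.9] [86. 13.]
```

View pics/w3.png

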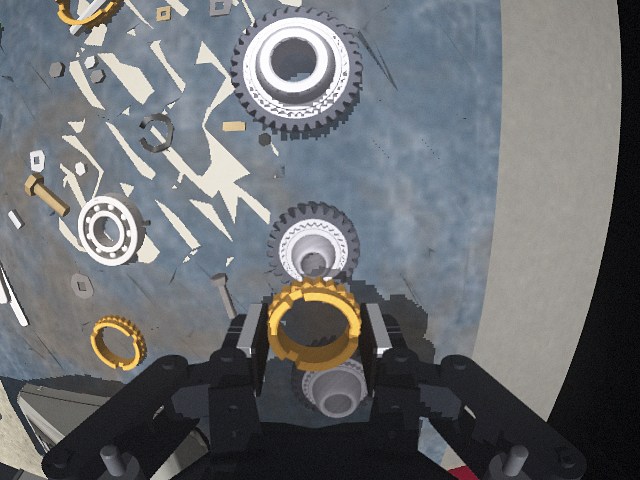

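```bash
python3 - <<'E'
from h import *
d=np.load("w3.npz"); c=(d["K"],d["R"],d["t"],d["o"]); w=cv2.imread("pics/w3.png")[:,:,::-1].copy()
for r in rings(w,c,.106,True): print(*r)
for px,z in (((314,262),.04),((337,400),.042),((294,59),.044)):
    e,a=hole(w,px); print(e,a,cast(c,e[0],z,True).round(4), cast(c,px,z,True).round(4))
E
```

```text
[508.3  98.4] 35.1 [508.5  98.2] [29.  35.6] [118. 342.]
[604.4 111.5] 47.3 [604.9 111.4] [41.7 47.6] [313. 323.]
[510.7 256.6] 37.4 [511.  259.9] [32.  39.5] [86. 13.]
((318.6458435058594, 242.31219482421875), (547.242919921875, 781.6162719726562), 88.9708023071289) 241659 [[0.608  0.1283 0.04  ]] [[0.6053 0.1162 0.04  ]]
((318.6458435058594, 242.31219482421875), (547.242919921875, 781.6162719726562), 88.9708023071289) 241659 [[0.6079 0.1289 0.042 ]] [[0.6214 0.0113 0.042 ]]
((293.3057861328125, 59.302459716796875), (42.409427642822266, 45.22618865966797), 81.28641510009766) 1568 [[0.5947 0.2303 0.044 ]] [[0.5951 0.2304 0.044 ]]
```

Emit:
play_rows --pt "0 3 -30 0 0 0 30" --pt "0 0 -25 0 0 0 30" --pt "0 0 -12 0 0 0 30" --pt "0 0 -6 0 0 0 30" --pt "0 0 -3 0 0 0 30" --pt "0 0 0 0 0 0 30"

```text
clock: 5.75
position: [0.6039, 0.1173, 0.023]
tool_rot: [2.104, 1.57, 0.534]
force: [0.8, -1.4, -0.6]
grip_width: 0.0396
```

Emit:
play_rows --pt "0 0 -1 0 0 0 30" --pt "0 0 0 0 0 0 44" --pt "0 0 0 0 0 0 60" --pt "0 0 0 0 0 0 60" --pt "0 0 20 0 0 0 60" --pt "0 0 40 0 0 0 62" --pt "0 -10 40 0 0 0 70" --pt "0 0 0 0 0 0 70"

```text
clock: 6.75
position: [0.6057, 0.1066, 0.1259]
tool_rot: [1.795, 1.565, 0.224]
force: [-0.4, 0.7, -0.7]
grip_width: 0.07
```

```bash
python3 look.py w4
```

```text
[605.7 106.6 125.9] [-0.4  0.7 -0.7] 0.07 6.75
[604.4 -84.3] 18.7 [604.  -84.5] [ 4.4 18.4] [312. 426.]
[439.   30.1] 59.2 [439.1  29.5] [50.  59.5] [128. 321.]
[603.8 110.6] 46.3 [603.5 110.6] [43.7 46.4] [310. 232.]
[443.5 302.7] 63.2 [443.9 306.9] [54.5 64.6] [105.  13.]
```

View pics/w4.png

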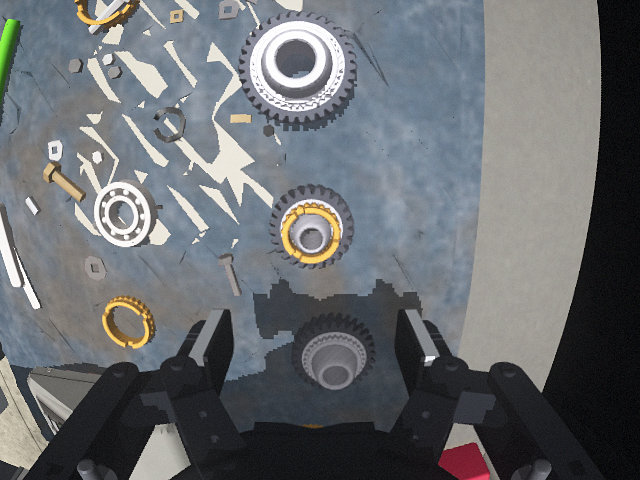

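```bash
python3 - <<'E'
from h import *
d=np.load("w4.npz"); c=(d["K"],d["R"],d["t"],d["o"])
print(cast(c,(337,375),.042,True).round(4),cast(c,(311,237),.04,True).round(4),cast(cam("top"),(403.2,192.1),.042).round(4))
E
```

```text
[[0.6234 0.0082 0.042 ]] [[0.6039 0.1178 0.04  ]] [[0.621 0.007 0.042]]
```

Emit:
play_rows --pt "-20 -10 0 0 0 0 70" --pt "-35 -17 0 0 0 0 70" --pt "-40 -18 0 0 0 0 70" --pt "-40 -18 -10 0 0 0 70" --pt "-25 -13 -20 0 0 0 70" --pt "-5 0 -10 0 0 0 70" --pt "0 0 0 0 0 0 70" --pt "0 0 0 0 0 0 70"

```text
clock: 7.8
position: [0.4398, 0.0316, 0.0818]
tool_rot: [1.73, 1.57, 0.16]
force: [0.4, 0.8, 0.1]
grip_width: 0.07
```

```bash
python3 look.py w5
```

```text
[439.8  31.6  81.8] [0.4 0.8 0.1] 0.07 7.8
[ 583.8 -142.2] 51.0 [ 583.1 -142.8] [12.8 49.4] [470. 435.]
[440.7  29.9] 53.0 [440.9  29.8] [49.6 53.3] [316. 259.]
[624.  118.7] 55.7 [624.1 118.4] [45.5 56.5] [576. 140.]
```

Emit:
play_rows --pt "1 -2 -30 0 0 0 70" --pt "0 0 -30 0 0 0 70" --pt "0 0 -15 0 0 0 70" --pt "0 0 -7 0 0 0 70" --pt "0 0 0 0 0 0 70" --pt "0 0 0 0 0 0 40" --pt "0 0 0 0 0 0 40" --pt "0 0 0 0 0 0 40"

```text
clock: 8.85
position: [0.4403, 0.0293, 0.0006]
tool_rot: [1.855, 1.569, 0.285]
force: [-2.4, 0.1, 16.0]
grip_width: 0.0486
```

Emit:
play_rows --pt "0 0 0 0 0 0 40" --pt "0 0 0 0 0 0 40" --pt "0 0 15 0 0 0 40" --pt "0 0 30 0 0 0 40" --pt "0 0 50 0 0 0 40" --pt "15 0 10 0 0 0 40" --pt "40 -6 0 0 0 0 40" --pt "40 -6 0 0 0 0 40"

```text
clock: 9.85
position: [0.5362, 0.0174, 0.1063]
tool_rot: [1.916, 1.569, 0.347]
force: [0.0, -0.6, -0.5]
grip_width: 0.0487
```

Emit:
play_rows --pt "40 -4 0 0 0 0 40" --pt "36 -4 -6 0 0 0 40" --pt "10 -1 0 0 0 0 40" --pt "0 0 0 0 0 0 40" --pt "0 0 0 0 0 0 40"

```text
clock: 10.48
position: [0.62, 0.0084, 0.0991]
tool_rot: [-1.948, 1.57, 2.765]
force: [-0.3, -0.2, -0.3]
grip_width: 0.0483
```

```bash
python3 look.py w6;  python3 - <<'E'
from h import *
d=np.load("w6.npz"); c=(d["K"],d["R"],d["t"],d["o"]); w=cv2.imread("pics/w6.png")[:,:,::-1].copy()
for r in rings(w,c,.106,True): print(*r)
cv2.imwrite("pics/w6c.png",cv2.resize(w[160:400,200:440],None,fx=2.4,fy=2.4)[:,:,::-1])
E
```

```text
[620.    8.4  99.1] [-0.3 -0.2 -0.3] 0.0483 10.47
[607.9 -78.5] 157.8 [611.1 -79.4] [ 96.7 162.9] [306. 343.]
[601.7 121.1] 45.0 [601.7 121.1] [44.2 45. ] [286.  79.]
[612.8  -8. ] 91.6 [614.7  -8.6] [56.2 94.6] [306. 343.]
[609.2 107.9] 26.1 [609.2 107.9] [25.7 26.1] [286.  79.]
```

View pics/w6c.png

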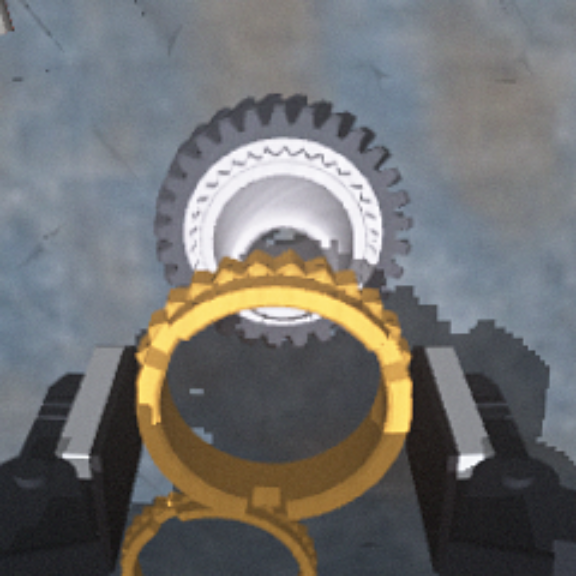

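```bash
python3 - <<'E'
from h import *
d=np.load("w6.npz"); c=(d["K"],d["R"],d["t"],d["o"])
for p in ((184,231),(382,231),(283,137),(283,325)): print(cast(c,(200+p[0]/2.4,160+p[1]/2.4),.0235,True).round(4))
for p in ((155,225),(412,225),(283,94),(283,348)): print(cast(c,(200+p[0]/2.4,160+p[1]/2.4),.016,True).round(4))
for p in ((137,390),(411,390),(275,290)): print(cast(c,(200+p[0]/2.4,160+p[1]/2.4),.113,True).round(4))
E
```

```text
[[0.5961 0.01   0.0235]]
[[0.6482 0.01   0.0235]]
[[0.622  0.0353 0.0235]]
[[ 0.6223 -0.0174  0.0235]]
[[0.5874 0.009  0.016 ]]
[[0.6574 0.009  0.016 ]]
[[0.6221 0.0449 0.016 ]]
[[ 0.6224 -0.0283  0.016 ]]
[[0.5966 0.0137 0.113 ]]
[[0.6429 0.0138 0.113 ]]
[[0.6199 0.0324 0.113 ]]
```

Emit:
play_rows --pt "2 0 -25 0 0 0 40" --pt "0 0 -25 0 0 0 40" --pt "0 0 -14 0 0 0 40" --pt "0 0 -7 0 0 0 40" --pt "0 0 -3 0 0 0 40" --pt "0 0 0 0 0 0 40"

```text
clock: 11.28
position: [0.623, 0.0079, 0.025]
tool_rot: [0.91, 1.57, -0.66]
force: [-0.9, -2.3, -2.2]
grip_width: 0.0485
```

Emit:
play_rows --pt "0 0 -1 0 0 0 40" --pt "0 0 0 0 0 0 54" --pt "0 0 0 0 0 0 68" --pt "0 0 0 0 0 0 68" --pt "0 0 20 0 0 0 68" --pt "0 0 40 0 0 0 85" --pt "0 -20 30 0 0 0 85" --pt "-5 -40 0 0 0 0 85"

```text
clock: 12.28
position: [0.6196, -0.0509, 0.1173]
tool_rot: [1.721, 1.566, 0.154]
force: [0.0, -0.8, -1.1]
grip_width: 0.0847
```

Emit:
play_rows --pt "-8 -40 0 0 0 0 85" --pt "-8 -28 -20 0 0 0 85" --pt "0 0 -15 0 0 0 85" --pt "0 0 0 0 0 0 85" --pt "0 0 0 0 0 0 85"

```text
clock: 12.9
position: [0.6025, -0.1188, 0.0794]
tool_rot: [1.895, 1.57, 0.326]
force: [0.6, 0.3, 0.4]
grip_width: 0.0848
```

```bash
python3 look.py w7
```

```text
[ 602.5 -118.8   79.4] [0.6 0.3 0.4] 0.0848 12.9
[ 599.5 -120.8] 71.9 [ 600.4 -120.8] [67.8 71.5] [311. 259.]
[625.7  16.1] 58.5 [625.8  16.1] [55.8 58.2] [347.  40.]
```

View pics/w7.png

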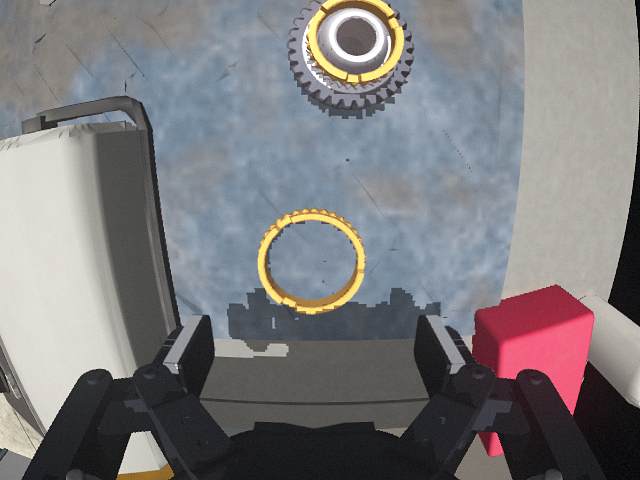

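```bash
python3 - <<'E'
from h import *
d=np.load("w7.npz"); c=(d["K"],d["R"],d["t"],d["o"])
for p in ((165,255),(177,335),(475,320),(151,126)):
  for z in (0.01,.06,.09): print(p,cast(c,p,z,True).round(3))
E
```

```text
(165, 255) [[ 0.506 -0.115  0.01 ]]
(165, 255) [[ 0.529 -0.097  0.06 ]]
(165, 255) [[ 0.542 -0.086  0.09 ]]
(177, 335) [[ 0.505 -0.175  0.01 ]]
(177, 335) [[ 0.528 -0.143  0.06 ]]
(177, 335) [[ 0.542 -0.123  0.09 ]]
(475, 320) [[ 0.716 -0.163  0.01 ]]
(475, 320) [[ 0.689 -0.134  0.06 ]]
(475, 320) [[ 0.673 -0.116  0.09 ]]
(151, 126) [[ 0.504 -0.032  0.01 ]]
(151, 126) [[ 0.527 -0.034  0.06 ]]
(151, 126) [[ 0.541 -0.034  0.09 ]]
```

Emit:
play_rows --pt "-2 -2 -30 0 0 0 85" --pt "0 0 -30 0 0 0 85" --pt "0 0 -13 0 0 0 85" --pt "0 0 -7 0 0 0 85" --pt "0 0 0 0 0 0 85" --pt "0 0 0 0 0 0 58" --pt "0 0 0 0 0 0 58" --pt "0 0 0 0 0 0 58"

```text
clock: 13.95
position: [0.6004, -0.1219, -0.0003]
tool_rot: [1.517, 1.57, -0.053]
force: [-1.9, 0.9, 8.4]
grip_width: 0.0666
```

Emit:
play_rows --pt "0 0 0 0 0 0 58" --pt "0 0 15 0 0 0 58" --pt "0 0 30 0 0 0 58" --pt "0 0 50 0 0 0 58" --pt "0 15 20 0 0 0 58" --pt "0 40 0 0 0 0 58" --pt "0 50 0 0 0 0 58" --pt "0 50 0 0 0 0 58"

```text
clock: 14.95
position: [0.5995, 0.0354, 0.1141]
tool_rot: [2.733, 1.57, 1.163]
force: [0.3, 0.1, -0.7]
grip_width: 0.0664
```

Emit:
play_rows --pt "-1 50 0 0 0 0 58" --pt "-2 50 0 0 0 0 58" --pt "-2 50 0 0 0 0 58" --pt "-2 50 0 0 0 0 58" --pt "-2 50 0 0 0 0 58" --pt "-2 45 0 0 0 0 58" --pt "0 25 0 0 0 0 58" --pt "0 0 0 0 0 0 58"

```text
clock: 15.95
position: [0.5875, 0.3562, 0.1136]
tool_rot: [-2.531, 1.57, 2.186]
force: [0.7, -0.7, -1.1]
grip_width: 0.0664
```

Emit:
play_rows --pt "0 0 0 0 0 0 58" --pt "0 0 0 0 0 0 58"

```text
clock: 16.2
position: [0.589, 0.3522, 0.1138]
tool_rot: [0.058, 1.571, -1.513]
force: [0.1, -0.9, -1.3]
grip_width: 0.0665
```

```bash
python3 look.py w8;  python3 - <<'E'
from h import *
w=cv2.imread("pics/w8.png")
cv2.imwrite("pics/w8c.png",cv2.resize(w[140:420,180:460],None,fx=2.1,fy=2.1))
E
```

```text
[589.  352.2 113.8] [ 0.1 -0.9 -1.3] 0.0665 16.2
[444.2 307.1] 66.9 [444.2 306.5] [59.  66.7] [139. 296.]
[588.3 285.2] 136.6 [588.5 284.5] [127. 137.] [314. 315.]
```

View pics/w8c.png

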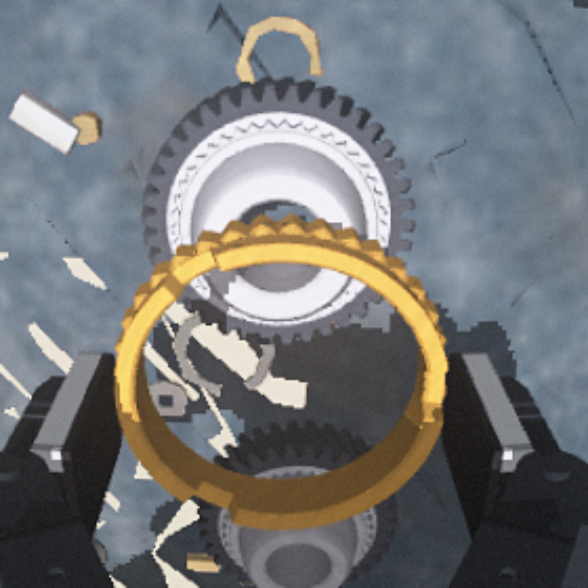

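```bash
python3 - <<'E'
from h import *
d=np.load("w8.npz"); c=(d["K"],d["R"],d["t"],d["o"])
f=lambda p,z:print(cast(c,(180+p[0]/2.1,140+p[1]/2.1),z,True).round(4))
for p in ((165,215),(391,215),(278,108),(278,322)): f(p,.0275)
print()
for p in ((143,208),(414,208),(280,78),(280,342)): f(p,.020)
print()
for p in ((118,370),(447,370),(283,240)): f(p,.127)
E
```

```text
[[0.5524 0.3595 0.0275]]
[[0.623  0.3595 0.0275]]
[[0.5878 0.3931 0.0275]]
[[0.5876 0.3228 0.0275]]

[[0.5441 0.3595 0.02  ]]
[[0.6315 0.3594 0.02  ]]
[[0.5884 0.4011 0.02  ]]
[[0.5883 0.3116 0.02  ]]

[[0.557  0.3599 0.127 ]]
[[0.6209 0.3598 0.127 ]]
[[0.589  0.3868 0.127 ]]
```

Emit:
play_rows --pt "-1 4 -30 0 0 0 58" --pt "0 0 -30 0 0 0 58" --pt "0 0 -14 0 0 0 58" --pt "0 0 -7 0 0 0 58" --pt "0 0 -3 0 0 0 58" --pt "0 0 -1 0 0 0 58" --pt "0 0 0 0 0 0 58"

```text
clock: 17.12
position: [0.5884, 0.356, 0.0296]
tool_rot: [0.476, 1.57, -1.095]
force: [-2.2, -7.1, 4.4]
grip_width: 0.0662
```

Emit:
play_rows --pt "0 0 -1 0 0 0 58" --pt "0 0 0 0 0 0 75" --pt "0 0 0 0 0 0 85" --pt "0 0 0 0 0 0 85" --pt "0 0 20 0 0 0 85" --pt "0 0 40 0 0 0 85" --pt "-10 -5 30 0 0 0 80" --pt "-42 -14 0 0 0 0 80"

```text
clock: 18.12
position: [0.5379, 0.3386, 0.1211]
tool_rot: [2.124, 1.565, 0.553]
force: [-0.7, 1.4, -1.2]
grip_width: 0.0804
```

Emit:
play_rows --pt "-45 -15 -5 0 0 0 80" --pt "-40 -14 -25 0 0 0 80" --pt "-5 0 -10 0 0 0 80" --pt "0 0 0 0 0 0 80" --pt "0 0 0 0 0 0 80" --pt "0 0 0 0 0 0 80"

```text
clock: 18.88
position: [0.4468, 0.3094, 0.0781]
tool_rot: [2.136, 1.57, 0.566]
force: [0.4, 0.9, 0.1]
grip_width: 0.0798
```

```bash
python3 look.py w9
```

```text
[446.8 309.4  78.1] [0.4 0.9 0.1] 0.0798 18.88
[643.6  67.1] 22.7 None None [502. 474.]
[617.5  89.9] 51.4 [614.9  90. ] [36.7 51.5] [482. 463.]
[445.9 306.4] 62.1 [445.9 306.4] [58.7 62.3] [312. 263.]
[611.6 352.3] 88.4 [611.7 351.7] [79.3 88.9] [549. 198.]
```

View pics/w9.png

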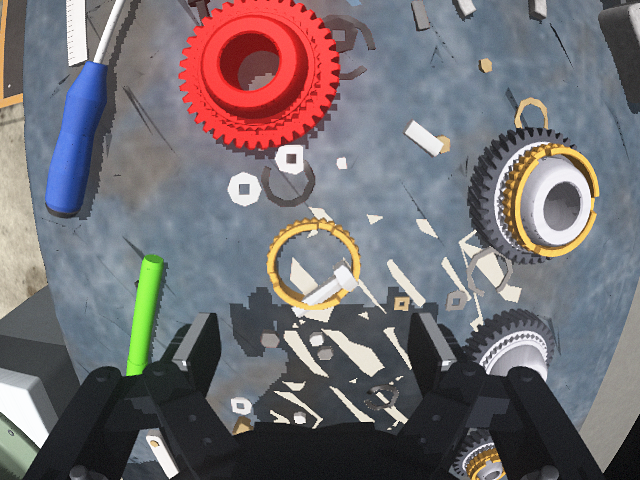

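Emit:
play_rows --pt "-1 -2 -30 0 0 0 80" --pt "0 0 -28 0 0 0 80" --pt "0 0 -13 0 0 0 80" --pt "0 0 -7 0 0 0 80" --pt "0 0 0 0 0 0 80" --pt "0 0 0 0 0 0 49" --pt "0 0 0 0 0 0 49" --pt "0 0 0 0 0 0 49"

```text
clock: 19.92
position: [0.4452, 0.3075, 0.0009]
tool_rot: [2.484, 1.569, 0.914]
force: [-3.9, -2.2, 16.2]
grip_width: 0.0581
```

Emit:
play_rows --pt "0 0 0 0 0 0 49" --pt "0 0 15 0 0 0 49" --pt "0 0 30 0 0 0 49" --pt "0 0 50 0 0 0 49" --pt "20 -10 15 0 0 0 49" --pt "40 -20 0 0 0 0 49" --pt "45 -22 0 0 0 0 49" --pt "40 -20 0 0 0 0 49"

```text
clock: 20.92
position: [0.5914, 0.2344, 0.1109]
tool_rot: [1.908, 1.57, 0.338]
force: [-0.2, 1.0, -0.3]
grip_width: 0.0577
```

Emit:
play_rows --pt "4 -6 0 0 0 0 49" --pt "0 0 0 0 0 0 49" --pt "0 0 0 0 0 0 49" --pt "0 0 0 0 0 0 49"

```text
clock: 21.42
position: [0.5932, 0.2302, 0.1098]
tool_rot: [-2.686, 1.57, 2.029]
force: [-0.3, -0.5, -0.1]
grip_width: 0.0582
```

```bash
python3 look.py w10;  python3 - <<'E'
from h import *
w=cv2.imread("pics/w10.png")
cv2.imwrite("pics/w10c.png",cv2.resize(w[140:420,180:460],None,fx=2.1,fy=2.1))
E
```

```text
[593.2 230.2 109.8] [-0.3 -0.5 -0.1] 0.0582 21.43
[596.6 145. ] 153.5 [595.6 147.9] [107.3 153.6] [315. 330.]
[587.7 364.3] 78.3 [587.3 364.5] [76.4 77.7] [306.  52.]
```

View pics/w10c.png

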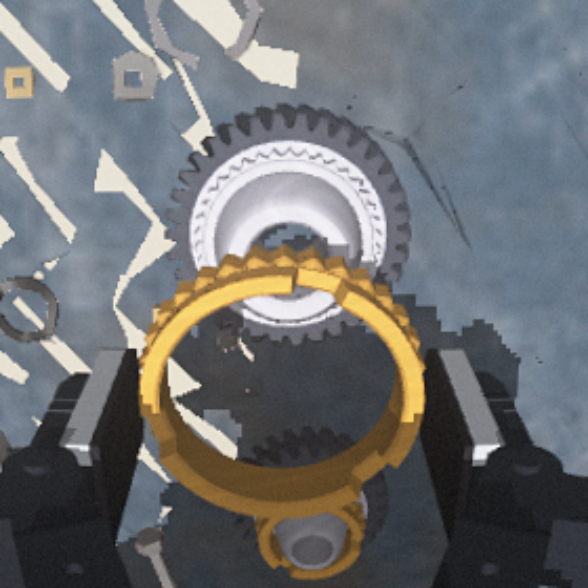

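```bash
python3 - <<'E'
from h import *
d=np.load("w10.npz"); c=(d["K"],d["R"],d["t"],d["o"])
f=lambda p,z:print(cast(c,(180+p[0]/2.1,140+p[1]/2.1),z,True).round(4))
for p in ((189,228),(387,228),(288,137),(288,327)): f(p,.0255)
for p in ((167,222),(411,222),(288,103),(288,343)): f(p,.018)
for p in ((142,375),(423,375),(283,265)): f(p,.124)
E
```

```text
[[0.5642 0.2339 0.0255]]
[[0.6257 0.234  0.0255]]
[[0.5948 0.2626 0.0255]]
[[0.5951 0.2    0.0255]]
[[0.5562 0.2333 0.018 ]]
[[0.6345 0.2335 0.018 ]]
[[0.5949 0.2717 0.018 ]]
[[0.5952 0.1903 0.018 ]]
[[0.566  0.2374 0.124 ]]
[[0.6201 0.2375 0.124 ]]
[[0.5931 0.2603 0.124 ]]
```

Gear 79 is at about (595, 231). Ring 59 is held level, about 1.5 mm short in x.

Emit:
play_rows --pt "2 1 -30 0 0 0 49" --pt "0 0 -28 0 0 0 49" --pt "0 0 -14 0 0 0 49" --pt "0 0 -7 0 0 0 49" --pt "0 0 -3 0 0 0 49" --pt "0 0 -1 0 0 0 49" --pt "0 0 0 0 0 0 49"

```text
clock: 22.35
position: [0.5962, 0.2304, 0.0272]
tool_rot: [2.031, 1.57, 0.461]
force: [0.1, 0.2, 0.2]
grip_width: 0.0583
```

Release, then back off high toward the centre for a check.

Emit:
play_rows --pt "0 0 -1 0 0 0 49" --pt "0 0 0 0 0 0 64" --pt "0 0 0 0 0 0 78" --pt "0 0 0 0 0 0 78" --pt "0 0 20 0 0 0 78" --pt "0 0 40 0 0 0 78" --pt "0 -20 50 0 0 0 78" --pt "0 -50 30 0 0 0 78"

```text
clock: 23.35
position: [0.5964, 0.1616, 0.1691]
tool_rot: [2.148, 1.567, 0.582]
force: [0.5, -0.7, 0.6]
grip_width: 0.0775
```

Emit:
play_rows --pt "0 -60 10 0 0 0 78" --pt "0 -60 0 0 0 0 78" --pt "0 -60 0 0 0 0 78" --pt "0 -20 0 0 0 0 78" --pt "0 0 0 0 0 0 78" --pt "0 0 0 0 0 0 78"

```text
clock: 24.1
position: [0.5961, -0.0381, 0.176]
tool_rot: [2.815, 1.57, 1.247]
force: [0.5, 0.9, -0.2]
grip_width: 0.078
```

```bash
python3 look.py w11; python3 - <<'E'
from h import *
im=vision.grab_frame("top"); cv2.imwrite("pics/top1.png",im[:,:,::-1])
w=cv2.imread("pics/w11.png")
a=cv2.resize(w[0:360,200:440],(400,600)); s=cv2.resize(cv2.cvtColor(vision.grab_frame("scene")[180:310,270:480],cv2.COLOR_RGB2BGR),(400,250)); t=cv2.resize(im[165:315,180:420,::-1],(400,250))
cv2.imwrite("pics/chk.png",np.hstack([a,np.vstack([s,t,np.zeros((100,400,3),np.uint8)])]))
E
```

```text
[596.1 -38.1 176. ] [ 0.5  0.9 -0.2] 0.078 24.1
[625.2   5.6] 54.4 [625.3   5.9] [52.7 54. ] [348. 170.]
[604.4 124.1] 45.5 [604.4 124.2] [42.9 45.1] [324.  34.]
```

View pics/chk.png

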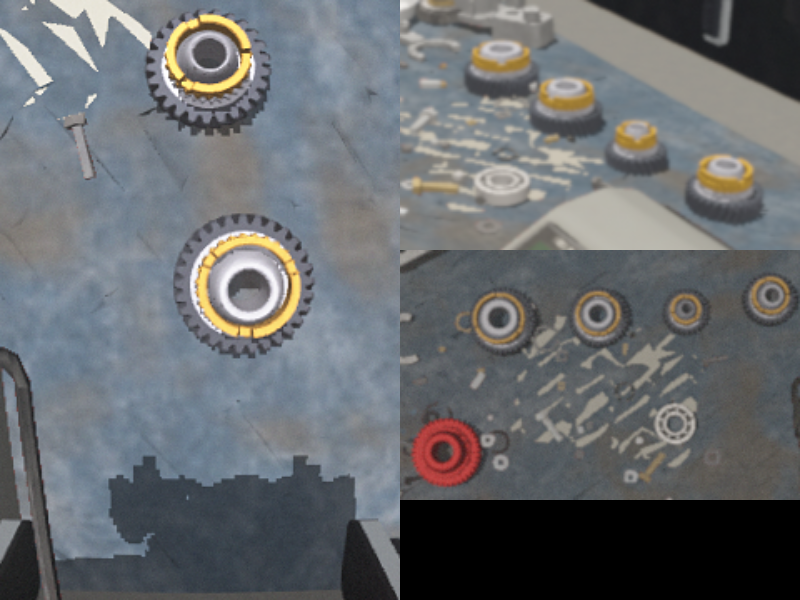

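```bash
python3 - <<'E'
from h import *
T=cam("top"); t=cv2.imread("pics/top1.png")[:,:,::-1].copy()
S=cam("scene"); s=vision.grab_frame("scene")
d=np.load("w11.npz"); W=(d["K"],d["R"],d["t"],d["o"]); w=cv2.imread("pics/w11.png")[:,:,::-1].copy()
for nm,g,seat in (("68",(588,357),.028),("59",(595,231),.026),("50",(622.3,8.5),.024),("41",(604.5,115.5),.022)):
    z=seat+.007
    for n,im,c,f in (("top",t,T,False),("scene",s,S,False),("wrist",w,W,True)):
        for r in rings(im,c,z,f):
            if np.hypot(*(r[0]-np.array(g)))<35: print(nm,n,r[:4],"gear",g)
E
```

```text
68 top (array([588.7, 357.3]), 66.4, array([589. , 356.9]), array([64.4, 65.1])) gear (588, 357)
68 scene (array([586.7, 356.2]), 83.6, array([588.9, 358.6]), array([68.5, 92.3])) gear (588, 357)
59 top (array([596.7, 229.6]), 56.4, array([596.6, 229.9]), array([54.1, 56. ])) gear (595, 231)
59 scene (array([597.5, 231.6]), 80.0, array([598. , 234.6]), array([58.4, 88.1])) gear (595, 231)
50 top (array([623.8,   7.7]), 48.3, array([624.,   8.]), array([46.2, 47.5])) gear (622.3, 8.5)
50 scene (array([624. ,  10.1]), 69.3, array([624.9,  11.2]), array([50.5, 71.8])) gear (622.3, 8.5)
50 wrist (array([622.9,   8.5]), 50.3, array([623. ,   8.8]), array([48.6, 49.9])) gear (622.3, 8.5)
41 top (array([604.6, 116.1]), 38.7, array([604.7, 116.9]), array([36.3, 37.9])) gear (604.5, 115.5)
41 scene (array([601.5, 119.5]), 57.8, array([604.9, 119.3]), array([40.1, 62.2])) gear (604.5, 115.5)
41 wrist (array([603.8, 118.4]), 42.3, array([603.8, 118.5]), array([39.9, 41.9])) gear (604.5, 115.5)
```

All views agree at the seated height, with the rings centred to within measurement error.

```bash
python3 -c "
from workcell import workorder; print(workorder.job_done())"
```

```text
the job is handed in; nothing more can be done
None
```

I set all four brass rings over the cones of their own gears (68→88, 59→79, 50→70, 41→61), released them and backed the arm off. I handed the job in at about 24 s on the robot's clock, of the 93 s allowed; `job_done` gave no verdict.

- **Centring and height:** assuming the seated height, the top and wrist views put each ring within about 3 mm of its gear's centre. The scene camera agreed to about 5 mm; it looks at a slant, and its largest gap was on ring 41. The gear centres are estimates good to about 2 mm. I lowered each ring to about its seat height before letting go.
- **Level:** I judged this by eye only. All four rings look level in the last pictures.
- **Contact:** the only side push I saw was about 7 N while lowering ring 68. I did not touch the bearing, the fork or the red gear, and saw no sign that they had moved, though I did not measure them again.

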